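# Extend the socket wrench to its second stop and counter-hold the flange bolt

### The job

The bolt of this flanged joint needs counter-holding with the extending socket wrench that sits on it. Squeeze in the lock button on the wrench's handle and draw the handle out past the first stop to the second stop, let the button click back out so that the handle is locked there, and then take hold of the rubber grip. Finish while holding the grip, with the handle fully extended and locked; do not swing the wrench round and turn the bolt, and leave the reducer, the valve and the carton alone.

Things in the scene. Friction and masses are not known exactly. Their poses are not given: they have to be found in the camera images.
- flanges: Pair of 165 mm steel flanges lying on two timber bearers, joined by four bolts with heads up; fixed to the bench, placed and turned differently each time. Flange top 88 mm above the bench; in the middle a pipe neck 61 to 75 mm across, up to 133 mm above the bench. Origin on the bench under the bolt in question; the flange centre is 62.5 mm from it along -x.
- bolt (a point): Upright axis of the bolt that carries the wrench's socket, at the height of the handle's centre line, 141 mm above the bench. x points along the handle as it lies at the start (roughly to the robot's left, within about 15 degrees), z is up.
- button_face (a point): Centre of the lock button's outer face; x along the handle away from the bolt, z up, face looks to -y (away from the robot). 22 mm long, 14 high, 7 proud of the steel collar (block 48 long, 34 wide, 30 high, button at mid-length, 104 mm from the bolt when stowed); pushed in along +y. Handle centre line 24 mm behind the face, 141 mm above the bench. Pinched with the collar: 41 mm wide, 35.5 pressed.
- grip: Black rubber grip at the handle's outer end: a round bar along its x axis, 34 mm in diameter, 125 mm long. Origin at its middle, on the handle's centre line 141 mm above the bench, 110 mm further from the bolt than the button; x points along the handle away from the bolt, z up. Between collar and grip is a bare steel tube 27 mm thick, 24 mm long.
- button (a joint): Lock button's travel in m: 0 out, 0.0055 fully in. A spring pushes it out (4 N at 0, 9 N fully in). The handle is free to slide only while it is above 0.004. Between the stops it stays in at about 0.004 when let go; at a stop it springs out to 0 and locks the handle again (2 mm of play).
- handle (a joint): How far the handle is drawn out along the wrench, in m: 0 stowed and locked (the start), 0.065 first stop, 0.130 second stop, the end of its travel. It slides stiffly (about 4 N) and stays where it is left. Collar, button and grip move with it.
- wrench (a joint): Swing of the whole wrench about the upright bolt axis in rad, 0 at the start, positive anticlockwise seen from above. The bolt resists with about 1.2 N m and stays where it is left.
- reducer_mid (a point): Bystander: dark steel concentric pipe reducer standing on its wide end, 89 mm across at the foot, 60 mm at the top, 76 mm high; this point is half-way up its axis.
- valve_mid (a point): Bystander: brass ball valve lying on the bench with its lever on top, body 75 x 48 x 42 mm, the lever reaching 83 mm from the centre, 60 mm high; this point is the middle of the body.
- carton_mid (a point): Bystander: closed cardboard carton, 90 x 130 x 70 mm high; this point is its centre.

How it is judged:
By the outcome, as a careful person would: the job done as asked, in the order asked, and still so for the second after the job is handed in, while the arm keeps its last pose, push and grip.
It also fails if it takes over 40 s, if anything falls off the work surface, if the arm or the gripper's body presses on something with over 40 N, if the wrist force passes 120 N, or if a joint passes its speed limit or range.

### The arm

A 7-joint arm with a two-finger parallel gripper is mounted at the origin on the work surface. World frame = base frame: x ahead of the robot, y to its left, z up, the work surface at z = 0. Lengths are in m, angles in degrees, forces in N, time in s.
With the tool pointing down it reaches from about 0.4 to 0.75 m from the base axis. Payload 19.5 kg.
Tool frame: the origin (TCP) lies at the very end of the fingers, on their centre line; the grasp point (between the pads) lies 19 mm behind it; z points along the fingers, y is the direction in which the jaws open and shut (so a half turn about z gives the same grasp; the last joint's range is limited). The gripper opens to 85 mm and grips with 20 to 120 N. Pads are 22 mm wide; open, the fingers measure 114 mm over their backs; the gripper's body (76 mm by 85 mm) begins 54 mm behind the grasp point. The pads swing forward as they close: fully open they stand 13 mm farther back than shut.
Start: joints at [-2.389, 40.479, -1.581, 85.061, 1.261, 54.483, -4.326], TCP at [0.575, 0, 0.231] pointing down, gripper open.
Joint ranges: [-155.06, 155.06], [-18.47, 123.98], [-90, 86.84], [0, 140.48], [-83.41, 263.41], [0, 116], [-161.91, 161.91]. Speed limits (degrees/s): [108.29, 108.29, 147.25, 147.25, 172.46, 172.46, 172.46].

### API

Orientations are given as a 3x3 rotation matrix whose columns are the frame's x, y, z axes.
In Python, from workcell import ctrl, viewer, workorder gives the robot as it stands.
- The arm moves only by the tool play_rows, never from a script. Its argument "series" is a list of rows, each an object with "offset": the shift along the world's x, y, z in m, a list of three; "roll": the turn about the world's z in degrees; "fingers": the closure, from 0 (fully open) to 1 (shut). A call has 1 to 20 rows; each row is the pose to reach, as a shift and turn from the pose commanded when the call began; what a row does not reach only later rows make up. A row lasts 1/8 s, in which the tool goes at most 62.5 mm and 10.7 degrees, less where a joint would pass 70% of its speed; a pose out of reach is approached as far as the arm can. A call with a gripper value outside its range is refused whole. The fingers move at their own pace and stop on an object; "squeeze" is the grip in N (left out, the last holds). Time passes only in rows, so rows that repeat a pose let the fingers close. It gives the time, the measured TCP pose, the force and the opening at its end, in the units of the state.
- ctrl.state(): the state, without advancing time (a new reading comes with each control period).
- viewer.camera(name): name is "scene" or "side" or "wrist"; returns a dict with "frame" (420x560x3 uint8, red, green, blue), "K" (3x3 intrinsics, pixels), "dist" ([k1, k2, p1, p2, k3] as OpenCV has them; the pictures are not rectified), "extrinsics" (4x4, takes a point from world to camera coordinates); the wrist camera has in their place "tool_from_camera" (4x4, takes a point from camera to tool coordinates, whose origin is the TCP and whose axes are the flange's). Camera axes: x right, y up, looking along -z (the intrinsics and any distortion apply to the point x, -y, -z); pixel columns grow to the right and rows downward; lengths in m; the calibration is good to about 2 mm. A picture is of the moment at which its call begins: read the wrist's pose just before it. There is no depth.
- workorder.hand_in(): hands the job in, once; it reports no verdict.
The state is a dict: "time_s": time; "joint_pos": joint angles; "qvel": joint speeds; "joint_torque": joint torques, N m; "tool_pos": TCP position; "eef_rot": TCP orientation; "force": force on the tool from outside, world axes, zero at the start; "ft_torque": the same for the moment, N m; "gripper_width": finger opening in m.
Only numpy, scipy, OpenCV 4.12 (cv2) and the standard library are available. Lean on these libraries where they do the work, as an engineer would, in place of code of your own. Each camera call takes 0.05 s, during which the arm holds its last target. There are 200 camera calls.

## Working session

There is one attempt and no reset: what is moved stays moved. The work goes in short steps, Python scripts to look and compute and a tool call to move; the robot and the scene stay as the last step left them, time stands still between calls to the robot, and variables do not carry over. Pictures are saved under pics/ and viewed, about 8 in all and at most 12, crops included, and the job is handed in when it is done.

Besides the shell and the picture viewer there is one more tool, called after "Request:" by a JSON object that holds its "op" and its "data". play_rows: Moves the arm, as the interface text tells. Its arguments: {"type":"object","properties":{"series":{"type":"array","items":{"type":"object","properties":{"offset":{"type":"array","items":{"type":"number"}},"roll":{"type":"number"},"fingers":{"type":"number"}}}},"squeeze":{"type":"number"}},"required":["series"]}

```bash
mkdir -p pics
cat > h.py <<'E'
import numpy as np, cv2, json
from workcell import ctrl, viewer, workorder
def snap(n,f):
    s=ctrl.state(); c=viewer.camera(n); cv2.imwrite('pics/'+f,c['frame'][:,:,::-1])
    if n=='wrist':
        T=np.eye(4);T[:3,:3]=s['eef_rot'];T[:3,3]=s['tool_pos'];W=T@np.array(c['tool_from_camera'])
    else: W=np.linalg.inv(np.array(c['extrinsics']))
    np.savez('pics/'+f+'.npz',W=W,K=c['K'],d=c['dist']); return c['frame']
def ray(f,uv):
    z=np.load('pics/'+f+'.npz'); p=cv2.undistortPoints(np.array([[uv]],float),z['K'],z['d'])[0,0]
    W=z['W']; return W[:3,3],W[:3,:3]@np.array([p[0],-p[1],-1])
def onz(f,uv,h):
    o,d=ray(f,uv); return o+d*(h-o[2])/d[2]
def proj(f,P):
    z=np.load('pics/'+f+'.npz'); V=np.linalg.inv(z['W']); q=V[:3,:3]@np.array(P)+V[:3,3]
    return cv2.projectPoints(np.array([[q[0],-q[1],-q[2]]]),np.zeros(3),np.zeros(3),z['K'],z['d'])[0].ravel()
E
python3 - <<'E'
from h import *
a=snap('scene','a.png');b=snap('side','b.png');w=snap('wrist','w.png')
cv2.imwrite('pics/ab.png',cv2.resize(np.hstack([a,b])[:,:,::-1],None,fx=.7,fy=.7))
s=ctrl.state();print(s['time_s'],s['tool_pos'],s['eef_rot'],s['gripper_width'],s['force'])
E
```

```text
0.15 [ 5.74825328e-01 -2.01331853e-05  2.30971319e-01] [[ 3.87841054e-05  9.99999699e-01 -7.75239204e-04]
 [ 9.99999999e-01 -3.88135159e-05 -3.79222640e-05]
 [-3.79523423e-05 -7.75237732e-04 -9.99999699e-01]] 0.08548855398988679 [ 0.10140971  0.77976488 -0.39745185]
```

View pics/a.png

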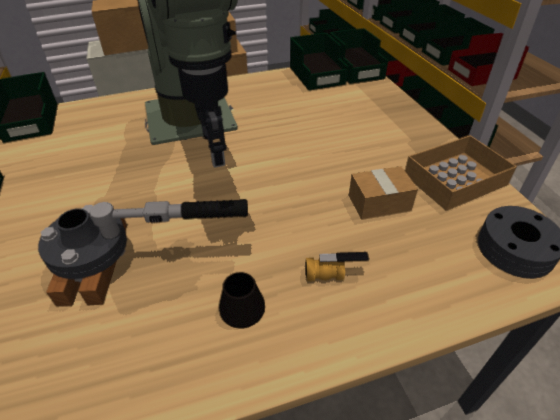

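View pics/b.png

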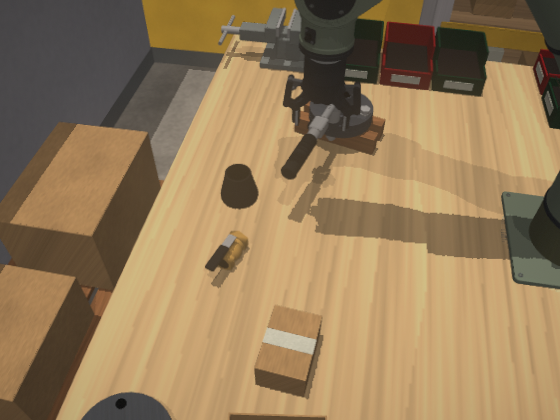

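View pics/w.png

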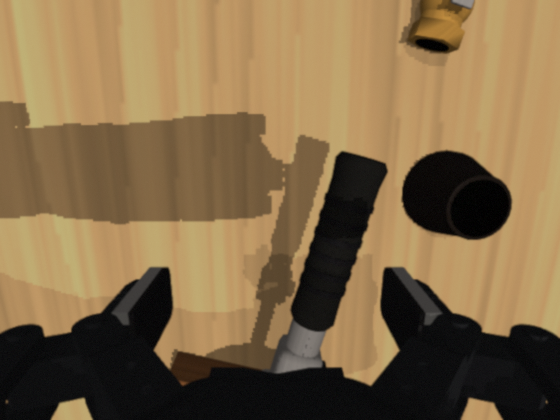

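The scene view shows the grip from about (183,210) to (247,208) and the collar at (157,212). In the wrist view the grip runs from (313,322) to (362,160), with the reducer beside its outer end at about (450,195).

Run:
```python
from h import *
for n,uv,h in [('w.png',(313,325),.141),('w.png',(336,240),.141),('w.png',(361,158),.141),('a.png',(183,210),.141),('a.png',(247,208),.141),('a.png',(157,212),.141),('a.png',(104,217),.141),('b.png',(309,137),.141),('b.png',(290,170),.141),('w.png',(478,207),.076),('a.png',(240,285),.076),('a.png',(326,268),.02),('w.png',(436,45),.02)]:
    print(n,uv,onz(n,uv,h).round(3))
```

```text
w.png (313, 325) [ 0.603 -0.085  0.141]
w.png (336, 240) [ 0.617 -0.017  0.141]
w.png (361, 158) [0.631 0.04  0.141]
a.png (183, 210) [ 0.602 -0.076  0.141]
a.png (247, 208) [0.635 0.042 0.141]
a.png (157, 212) [ 0.592 -0.124  0.141]
a.png (104, 217) [ 0.574 -0.222  0.141]
b.png (309, 137) [ 0.604 -0.086  0.141]
b.png (290, 170) [0.628 0.028 0.141]
w.png (478, 207) [ 0.754 -0.01   0.076]
a.png (240, 285) [ 0.758 -0.007  0.076]
a.png (326, 268) [0.731 0.175 0.02 ]
w.png (436, 45) [0.725 0.133 0.02 ]
```

Request:
{"op": "play_rows", "data": {"series": [{"offset": [0.009, -0.06, 0], "roll": -7, "fingers": 0}, {"offset": [0.018, -0.127, 0], "roll": -13.2, "fingers": 0}, {"offset": [0.018, -0.127, 0], "roll": -13.2, "fingers": 0}, {"offset": [0.018, -0.127, 0], "roll": -13.2, "fingers": 0}, {"offset": [0.018, -0.127, 0], "roll": -13.2, "fingers": 0}], "squeeze": 30}}

```text
time_s: 0.78
tool_pos: [0.593, -0.1256, 0.2313]
eef_rot: [[0.226, 0.974, -0.0], [0.974, -0.226, 0.001], [0.001, -0.0, -1.0]]
force: [-0.3, -0.1, -0.0]
gripper_width: 0.0853
```

Run:
```python
from h import *
w=snap('wrist','w2.png')
s=ctrl.state();print(s['time_s'],s['tool_pos'],s['eef_rot'].round(3) if hasattr(s['eef_rot'],'round') else s['eef_rot'])
print(proj('w2.png',(.593,-.127,.141)))
```

```text
0.825 [ 0.59306161 -0.12567498  0.23132493] [[ 0.226  0.974 -0.   ]
 [ 0.974 -0.226  0.001]
 [ 0.001 -0.    -1.   ]]
[276.10137823 218.57068634]
```

View pics/w2.png

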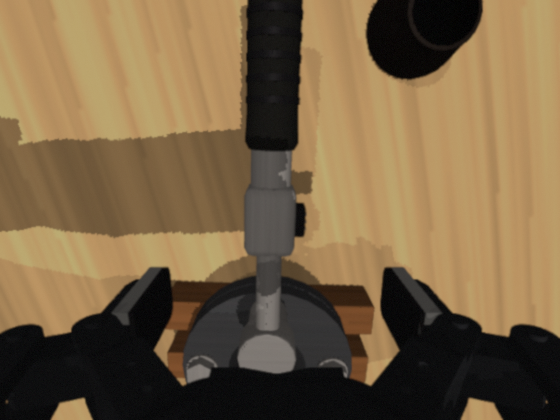

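In this view the collar is centred near (270,220), the button at about (300,220), and the socket at (267,355). The handle runs almost straight up the image.

Run:
```python
from h import *
f='w2.png'
g=[onz(f,(c,r),.141) for c,r in [(268.5,320),(268.5,270),(271.5,145),(273,80),(274.5,10)]]
cv=[onz(f,(270,r),.156) for r in (187,254)]
G=np.array(g);print(G.round(4))
vx,vy,x0,y0=cv2.fitLine(G[:,:2].astype(np.float32),cv2.DIST_L2,0,.01,.01).ravel()
print('dir',vx,vy,np.degrees(np.arctan2(vx,vy)))
print('collar top',np.mean(cv,0),cv[0]-cv[1])
print('edges',onz(f,(245.5,220),.150),onz(f,(295,220),.150))
b=onz(f,(303,220),.141);print('button',b)
n=np.array([vy,-vx]);
for p in (b,np.mean(cv,0),np.array(ctrl.state()['tool_pos']),onz(f,(267,355),.16)):
  d=p[:2]-[x0,y0];print('along',d@[vx,vy],'perp',d@n)
```

```text
[[ 5.694e-01 -2.031e-01  1.410e-01]
 [ 5.789e-01 -1.633e-01  1.410e-01]
 [ 6.014e-01 -7.760e-02  1.410e-01]
 [ 6.116e-01 -3.860e-02  1.410e-01]
 [ 6.217e-01  2.000e-04  1.410e-01]]
dir 0.2502576 0.9681793 14.492756
collar top [ 0.58971785 -0.12370903  0.156     ] [0.01046367 0.04396441 0.        ]
edges [ 0.57358633 -0.12080725  0.15      ] [ 0.6055864  -0.12826508  0.15      ]
button [ 0.61085362 -0.13221758  0.141     ]
along -0.031044964253440614 perp 0.02273892405688761
along -0.028096547277565886 perp 0.0001463776675654069
along -0.029163139465403876 perp 0.003875731558693778
along -0.12660226666123842 perp -5.67182849089463e-05
```

Request:
{"op": "play_rows", "data": {"series": [{"offset": [-0.0036, 0.0009, -0.03], "roll": -1.2, "fingers": 0}, {"offset": [-0.0036, 0.0009, -0.065], "roll": -1.2, "fingers": 0}, {"offset": [-0.0036, 0.0009, -0.1], "roll": -1.2, "fingers": 0}, {"offset": [-0.0036, 0.0009, -0.114], "roll": -1.2, "fingers": 0}, {"offset": [-0.0036, 0.0009, -0.114], "roll": -1.2, "fingers": 0.3}, {"offset": [-0.0036, 0.0009, -0.114], "roll": -1.2, "fingers": 0.4}, {"offset": [-0.0036, 0.0009, -0.114], "roll": -1.2, "fingers": 0.4}], "squeeze": 25}}

```text
time_s: 1.7
tool_pos: [0.5898, -0.1262, 0.1183]
eef_rot: [[0.249, 0.969, 0.001], [0.969, -0.249, -0.0], [0.0, 0.001, -1.0]]
force: [-0.4, 0.9, -0.7]
gripper_width: 0.0514
```

Run:
```python
from h import *
w=snap('wrist','w3.png')
print(ctrl.state()['tool_pos'])
```

```text
[ 0.58972991 -0.12611127  0.11811468]
```

View pics/w3.png

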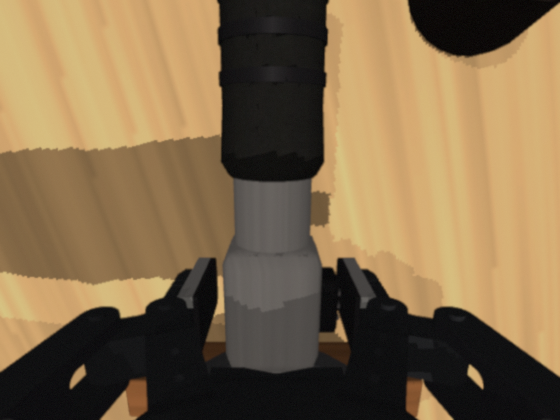

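Each pad sits beside the collar. The button (rows 268-332, outer face near column 338) is almost touching the right pad, and the left gap is slightly larger, as intended. I'll squeeze now.

Request:
{"op": "play_rows", "data": {"series": [{"offset": [0, 0, 0], "roll": 0, "fingers": 0.5}, {"offset": [0, 0, 0], "roll": 0, "fingers": 0.6}, {"offset": [0, 0, 0], "roll": 0, "fingers": 0.8}, {"offset": [0, 0, 0], "roll": 0, "fingers": 1}, {"offset": [0, 0, 0], "roll": 0, "fingers": 1}, {"offset": [0, 0, 0], "roll": 0, "fingers": 1}], "squeeze": 30}}

```text
time_s: 2.5
tool_pos: [0.5897, -0.1261, 0.118]
eef_rot: [[0.249, 0.968, 0.001], [0.968, -0.249, 0.0], [0.0, 0.001, -1.0]]
force: [-0.5, 0.1, 9.3]
gripper_width: 0.0349
```

Request:
{"op": "play_rows", "data": {"series": [{"offset": [0.0015, 0.0058, 0], "roll": 0, "fingers": 1}, {"offset": [0.0037, 0.0145, 0], "roll": 0, "fingers": 1}, {"offset": [0.0062, 0.0242, 0], "roll": 0, "fingers": 1}, {"offset": [0.0087, 0.0339, 0], "roll": 0, "fingers": 1}, {"offset": [0.01, 0.0387, 0], "roll": 0, "fingers": 1}, {"offset": [0.01, 0.0387, 0], "roll": 0, "fingers": 1}, {"offset": [0.01, 0.0387, 0], "roll": 0, "fingers": 1}]}}

```text
time_s: 3.38
tool_pos: [0.6003, -0.0871, 0.118]
eef_rot: [[0.249, 0.969, 0.002], [0.969, -0.249, 0.0], [0.001, 0.002, -1.0]]
force: [3.8, 2.3, 7.7]
gripper_width: 0.035
```

Run:
```python
from h import *
w=snap('wrist','w4.png');a=snap('scene','a4.png')
cv2.imwrite('pics/c4.png',np.hstack([cv2.resize(a[160:300,20:300],None,fx=1.43,fy=1.43),cv2.resize(w,(400,300))[:200]])[:,:,::-1])
print(ctrl.state()['tool_pos'],ctrl.state()['force'])
```

```text
[ 0.60025496 -0.08707504  0.11801459] [4.39578178 2.41466946 7.79477583]
```

View pics/c4.png

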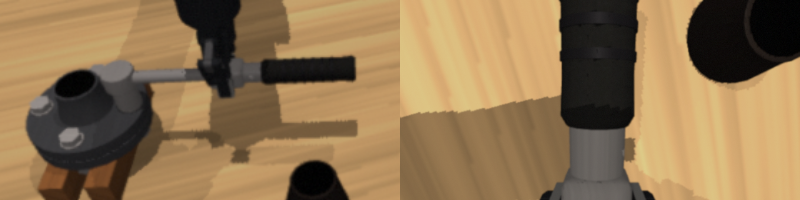

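The handle is sliding out with the gripper and no visible swing. I'll trim for the small lateral force and carry on.

Request:
{"op": "play_rows", "data": {"series": [{"offset": [0.0005, 0, 0], "roll": 0, "fingers": 1}, {"offset": [0.0027, 0.0087, 0], "roll": 0, "fingers": 1}, {"offset": [0.0053, 0.0183, 0], "roll": 0, "fingers": 1}, {"offset": [0.0079, 0.028, 0], "roll": 0, "fingers": 1}, {"offset": [0.0107, 0.0386, 0], "roll": 0, "fingers": 1}, {"offset": [0.0133, 0.0482, 0], "roll": 0, "fingers": 1}, {"offset": [0.0133, 0.0482, 0], "roll": 0, "fingers": 1}, {"offset": [0.0133, 0.0482, 0], "roll": 0, "fingers": 1}]}}

```text
time_s: 4.47
tool_pos: [0.6133, -0.0387, 0.118]
eef_rot: [[0.249, 0.969, 0.002], [0.969, -0.249, 0.001], [0.001, 0.001, -1.0]]
force: [1.1, 2.7, 9.1]
gripper_width: 0.0352
```

Request:
{"op": "play_rows", "data": {"series": [{"offset": [0.0025, 0.0097, 0], "roll": 0, "fingers": 1}, {"offset": [0.0051, 0.0193, 0], "roll": 0, "fingers": 1}, {"offset": [0.0077, 0.029, 0], "roll": 0, "fingers": 1}, {"offset": [0.009, 0.0343, 0], "roll": 0, "fingers": 1}, {"offset": [0.0098, 0.0372, 0], "roll": 0, "fingers": 1}, {"offset": [0.0102, 0.0387, 0], "roll": 0, "fingers": 1}, {"offset": [0.0102, 0.0387, 0], "roll": 0, "fingers": 1}, {"offset": [0.0102, 0.0387, 0], "roll": 0, "fingers": 1}]}}

```text
time_s: 5.48
tool_pos: [0.6235, -0.0009, 0.118]
eef_rot: [[0.249, 0.968, 0.002], [0.968, -0.249, -0.0], [0.0, 0.002, -1.0]]
force: [1.7, -2.4, 6.2]
gripper_width: 0.0349
```

Request:
{"op": "play_rows", "data": {"series": [{"offset": [0.0003, 0.001, 0], "roll": 0, "fingers": 1}, {"offset": [0.0005, 0.002, 0], "roll": 0, "fingers": 1}, {"offset": [0.0007, 0.0025, 0], "roll": 0, "fingers": 1}, {"offset": [0.0007, 0.0025, 0], "roll": 0, "fingers": 1}, {"offset": [0.0007, 0.0025, 0], "roll": 0, "fingers": 1}]}}

```text
time_s: 6.1
tool_pos: [0.6238, 0.0004, 0.1179]
eef_rot: [[0.25, 0.968, 0.001], [0.968, -0.25, -0.002], [-0.002, 0.001, -1.0]]
force: [-0.6, -7.6, 7.3]
gripper_width: 0.0353
```

Request:
{"op": "play_rows", "data": {"series": [{"offset": [0.0003, 0.001, 0], "roll": 0, "fingers": 1}, {"offset": [0.0005, 0.002, 0], "roll": 0, "fingers": 1}, {"offset": [0.0005, 0.002, 0], "roll": 0, "fingers": 1}, {"offset": [0.0005, 0.002, 0], "roll": 0, "fingers": 1}]}}

```text
time_s: 6.6
tool_pos: [0.6239, 0.0005, 0.1179]
eef_rot: [[0.251, 0.968, -0.0], [0.968, -0.251, -0.004], [-0.004, 0.001, -1.0]]
force: [-4.3, -17.1, 9.0]
gripper_width: 0.035
```

There is a hard stop at about 131 mm of travel. I'll relax the pull and then open.

Request:
{"op": "play_rows", "data": {"series": [{"offset": [-0.0005, -0.002, 0], "roll": 0, "fingers": 1}, {"offset": [-0.0006, -0.0025, 0], "roll": 0, "fingers": 1}, {"offset": [-0.0006, -0.0025, 0], "roll": 0, "fingers": 0.5}, {"offset": [-0.0006, -0.0025, 0], "roll": 0, "fingers": 0.35}, {"offset": [-0.0006, -0.0025, 0], "roll": 0, "fingers": 0.35}, {"offset": [-0.0006, -0.0025, 0], "roll": 0, "fingers": 0.35}]}}

```text
time_s: 7.35
tool_pos: [0.6234, 0.0016, 0.1172]
eef_rot: [[0.249, 0.969, -0.0], [0.969, -0.249, 0.0], [0.0, -0.0, -1.0]]
force: [0.1, -0.2, 0.2]
gripper_width: 0.0556
```

Run:
```python
from h import *
w=snap('wrist','w5.png')
print(ctrl.state()['tool_pos'],ctrl.state()['force'])
```

```text
[0.62339644 0.0015789  0.11720341] [-0.17196264 -0.28615904  0.1245209 ]
```

View pics/w5.png

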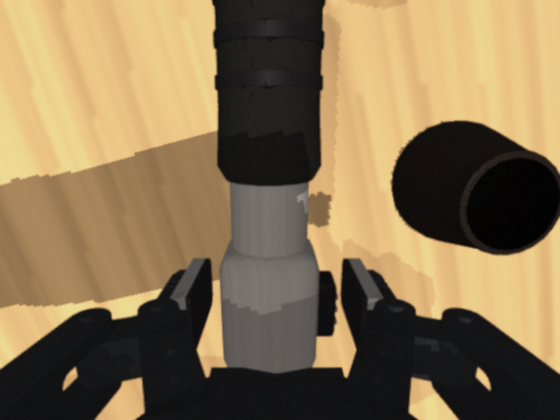

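The button stands proud again: the collar edge is at column 319 and the button face at 337, the same as before the press. The handle is locked at the second stop, so I'll go over to the grip.

Request:
{"op": "play_rows", "data": {"series": [{"offset": [0, 0, 0.03], "roll": 0, "fingers": 0.2}, {"offset": [0, 0, 0.065], "roll": 0, "fingers": 0}, {"offset": [0.0135, 0.052, 0.065], "roll": 0, "fingers": 0}, {"offset": [0.0278, 0.1065, 0.065], "roll": 0, "fingers": 0}, {"offset": [0.0278, 0.1065, 0.065], "roll": 0, "fingers": 0}, {"offset": [0.0278, 0.1065, 0.035], "roll": 0, "fingers": 0}, {"offset": [0.0278, 0.1065, 0], "roll": 0, "fingers": 0}, {"offset": [0.0278, 0.1065, 0], "roll": 0, "fingers": 0.35}, {"offset": [0.0278, 0.1065, 0], "roll": 0, "fingers": 0.4}, {"offset": [0.0278, 0.1065, 0], "roll": 0, "fingers": 0.4}]}}

```text
time_s: 8.65
tool_pos: [0.6519, 0.108, 0.1188]
eef_rot: [[0.249, 0.969, 0.002], [0.969, -0.249, 0.0], [0.001, 0.002, -1.0]]
force: [-1.2, 0.1, 0.4]
gripper_width: 0.0512
```

Run:
```python
from h import *
w=snap('wrist','w6.png');a=snap('scene','a6.png')
cv2.imwrite('pics/c6.png',np.hstack([cv2.resize(a[140:330,20:300],None,fx=1.43,fy=1.43),cv2.resize(w,(362,272))])[:,:,::-1])
print(ctrl.state()['tool_pos'],ctrl.state()['force'])
```

```text
[0.65163989 0.10800755 0.11827441] [-0.0403092   1.16114388  0.20279557]
```

View pics/c6.png

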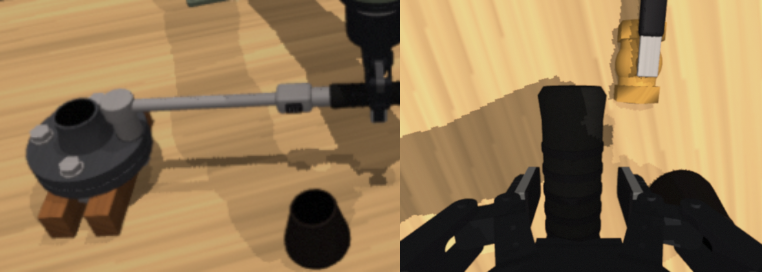

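Run:
```python
from h import *
for f in('w5.png','w6.png'):
  im=cv2.imread('pics/'+f).max(2)
  for r in (20,60,100,150,165,200,230,250):
    row=im[r]<75 if f=='w6.png' or r<180 else (abs(im[r].astype(int)-110)<45)
    n=265;
    L=n
    while row[L] or row[L-1] or row[L-2]: L-=1
    R=n
    while row[R] or row[R+1] or row[R+2]: R+=1
    e=[onz(f,(c,r),.141) for c in (L+1,R-1)]
    z=np.load('pics/'+f+'.npz')['W'];
    print(f,r,L+1,R-1,(L+R)/2,np.mean(e,0)[:2].round(4),np.linalg.norm(e[0]-e[1]).round(4))
```

```text
w5.png 20 216 321 268.5 [0.6452 0.0947] 0.0324
w5.png 60 217 320 268.5 [0.6423 0.0834] 0.0325
w5.png 100 219 318 268.5 [0.6392 0.0716] 0.0321
w5.png 150 218 319 268.5 [0.6351 0.0561] 0.0338
w5.png 165 218 319 268.5 [0.6338 0.0512] 0.0342
w5.png 200 229 330 279.5 [0.6344 0.0385] 0.0351
w5.png 230 186 306 246.0 [0.6201 0.0309] 0.0427
w5.png 250 193 313 253.0 [0.6205 0.0229] 0.0434
w6.png 20 266 264 265.0 [0.6727 0.2016] 0.0006
w6.png 60 266 264 265.0 [0.6697 0.1902] 0.0006
w6.png 100 266 264 265.0 [0.6665 0.1783] 0.0007
w6.png 150 214 318 266.0 [0.6627 0.1625] 0.0353
w6.png 165 216 316 266.0 [0.6613 0.1576] 0.0343
w6.png 200 220 313 266.5 [0.6584 0.1456] 0.0327
w6.png 230 219 313 266.0 [0.6553 0.135 ] 0.0339
w6.png 250 222 311 266.5 [0.6535 0.1275] 0.0326
```

Request:
{"op": "play_rows", "data": {"series": [{"offset": [-0.0015, 0.0004, 0], "roll": 0, "fingers": 0.4}, {"offset": [-0.0015, 0.0004, 0], "roll": 0, "fingers": 0.5}, {"offset": [-0.0015, 0.0004, 0], "roll": 0, "fingers": 0.58}, {"offset": [-0.0015, 0.0004, 0], "roll": 0, "fingers": 0.7}, {"offset": [-0.0015, 0.0004, 0], "roll": 0, "fingers": 1}, {"offset": [-0.0015, 0.0004, 0], "roll": 0, "fingers": 1}, {"offset": [-0.0015, 0.0004, 0], "roll": 0, "fingers": 1}, {"offset": [-0.0015, 0.0004, 0], "roll": 0, "fingers": 1}], "squeeze": 40}}

```text
time_s: 9.75
tool_pos: [0.6498, 0.1085, 0.1174]
eef_rot: [[0.249, 0.969, -0.0], [0.969, -0.249, 0.0], [0.0, -0.0, -1.0]]
force: [-4.4, 1.1, 5.4]
gripper_width: 0.033
```

Run:
```python
from h import *
w=snap('wrist','w7.png');a=snap('scene','a7.png')
cv2.imwrite('pics/c7.png',np.hstack([cv2.resize(a[160:300,20:300],None,fx=1.43,fy=1.43),cv2.resize(w,(362,272))[:200]])[:,:,::-1])
s=ctrl.state();print(s['time_s'],s['tool_pos'],s['force'],s['gripper_width'])
```

```text
9.85 [0.64977068 0.10848513 0.11732289] [-3.1865157   0.96781373  4.49815469] 0.03291632498778277
```

View pics/c7.png

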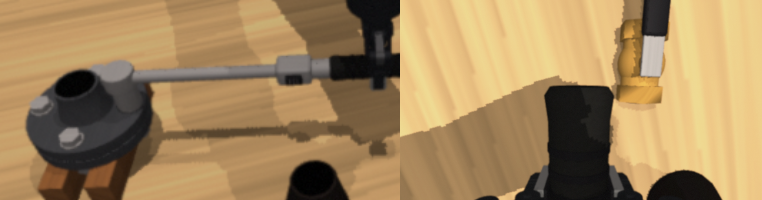

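Request:
{"op": "play_rows", "data": {"series": [{"offset": [-0.0004, 0.0001, 0], "roll": 0, "fingers": 1}, {"offset": [-0.0004, 0.0001, 0], "roll": 0, "fingers": 1}, {"offset": [-0.0004, 0.0001, 0], "roll": 0, "fingers": 1}]}}

```text
time_s: 10.22
tool_pos: [0.6497, 0.1085, 0.1174]
eef_rot: [[0.249, 0.969, 0.001], [0.969, -0.249, 0.0], [0.0, 0.001, -1.0]]
force: [0.1, 1.4, 3.9]
gripper_width: 0.0329
```

```bash
python3 -c "
from h import *
s=ctrl.state();print(s['time_s'],s['tool_pos'],s['force'],s['gripper_width']);print(workorder.hand_in())"
```

```text
10.225 [0.64970839 0.10848446 0.11738171] [0.12862831 1.42789995 3.86625402] 0.032895847824802205
the job is handed in; nothing more can be done
None
```

I pinched the lock button in and drew the handle out past the first stop to the second. I then let the button out, took hold of the rubber grip and handed the job in at 10.2 s, still holding it.

- **Button press:** the gripper read 34.9 mm on the collar, against 35.5 mm for a fully pressed button.
- **Second stop:** the handle met a hard stop at about 131 mm of travel, where the force rose to 17 N with no further movement.
- **Lock:** the button looked fully out again in the wrist picture after I released it. I did not test the lock by pulling on the handle.
- **Grip hold:** at hand-in the gripper was holding the grip with 40 N at an opening of 32.9 mm, with under 5 N of outside force on the tool.
- **Swing:** the line from the first pinch to the final grasp lies at about 14.4°, the same as the handle's starting direction of about 14.5°, so I found no noticeable swing of the wrench.
- **Bystanders:** the arm came near none of the reducer, valve or carton. In the last pictures the reducer and valve were only partly in view, and the carton was not.

One disagreement: the wrist-camera column for the handle was about 1.5 to 2 mm off what the pinch implied. I treated this as calibration error and centred the grip grasp by the pinch.

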